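# Load a tape cassette into the label printer

### The arm

A 6-joint arm with a two-finger parallel gripper is mounted at the origin on the work surface. World frame = base frame: x ahead of the robot, y to its left, z up, the work surface at z = 0. Lengths are in mm, angles in rad, forces in N, time in s.
With the tool pointing down it reaches from about 350 to 875 mm from the base axis. Payload 4.2 kg.
Tool frame: the origin (TCP) lies midway between the tips of the shut fingers; the grasp point (between the pads) lies 19 mm behind it (tcp_to_grasp is the distance from the TCP to the grasp point, in mm); z points along the fingers, y is the line along which they close (so a half turn about z gives the same grasp; the last joint's range is limited). The gripper opens to 85 mm and grips with 20 to 120 N. Pads are 22 mm wide; open, the fingers measure 114 mm over their backs; the gripper's body (76 mm by 85 mm) begins 54 mm behind the grasp point. The pads swing forward as they close: fully open they stand 13 mm farther back than shut.
Start: joints at [1.424, 0.385, 0.008, 0, -1.194, -0.259], TCP at [246.688, 574.234, 207.012] pointing down, gripper open.
Joint ranges: [-3.14, 3.14], [-1.21, 2.06], [-1.07, 1.41], [-3.16, 2.05], [-2.99, -0.16], [-3.1, 3.1]. Speed limits (rad/s): [2.79, 2.79, 3.14, 3.14, 3.14, 3.14].

### API

Orientations are given as a unit quaternion [x, y, z, w].
In Python, from bench import read_state, get_image, job_done, tcp_to_grasp gives the robot as it stands.
- The arm moves only by the tool jog_arm, never from a script. Its argument "plan" is a list of rows, each a list of 3 entries, a list of its own where there are three numbers: the finger opening in mm, from 0 to 85.4, then the shift along the tool's x, y, z as a fraction of full scale, then the turn, a rotation vector about the tool's x, y, z as a fraction of full scale. A call has 1 to 10 rows; each row is the pose to reach, as a shift and turn from the pose commanded when the call began, along the tool's axes at that moment; what a row does not reach only later rows make up. Full scale, the value 1, is 0.1 m for a shift and 60 degrees for a turn. A row lasts 1/8 s, in which the tool goes at most 62.5 mm and 10.7 degrees, less where a joint would pass 70% of its speed; a pose out of reach is approached as far as the arm can. A call with a number of a shift or a turn outside -1 to 1 is refused whole. A call with a gripper value outside its range is refused whole. The fingers move at their own pace and stop on an object; the grip force is fixed at half the most. Time passes only in rows, so rows that repeat a pose let the fingers close. It gives the time, the measured TCP pose, the force, the opening and the grip force at its end, in the units of the state.
- read_state(): the state, without advancing time (a new reading comes with each control period).
- get_image(name): name is "side" or "top"; returns a dict with "img" (480x640x3 uint8, red, green, blue), "range_z" (480x640 float32, mm along the optical axis (not along the pixel's ray), 0 where there is no reading), "intrinsics" (3x3 intrinsics, pixels), "extrinsics" (4x4, takes a point from camera to world coordinates). Camera axes: x right, y down, z forward; pixel columns grow to the right and rows downward; lengths in mm; the calibration is good to about 2 mm. A picture is of the moment at which its call begins.
- job_done(): hands the job in; it is judged then, once.
The state is a dict: "clock": time; "joints": joint angles; "joint_vel": joint speeds; "joint_efforts": joint torques, N m; "position": TCP position; "ee_rot": TCP orientation; "contact_force": force on the tool from outside, world axes, zero at the start; "wrist_torque": the same for the moment, N m; "gripper_width": finger opening in mm; "grasp_force": force on a finger pad.
Only numpy, scipy, OpenCV 4.12 (cv2) and the standard library are available. Lean on these libraries where they do the work, as an engineer would, in place of code of your own. Each camera call takes 0.05 s, during which the arm holds its last target. There are 200 camera calls.

### The job

Load the big tape cassette into the open label printer: feel it down into the cassette cradle, nose to the rear, and let go; then swing the lid over and press its front tab just until the catch clicks, so that the lid stays shut and has driven the cassette fully home. Use no more force than it needs, and leave the other things on the bench alone.

Things in the scene. Friction and masses are not known exactly. Their poses are not given: they have to be found in the camera images.
- cassette: The big tape cassette, a rigid off-white plastic shell lying flat, label up: 76 long x 46 wide x 28 mm high; its last 18 mm at one end is a narrower nose, 30 mm wide. About 60 g. Origin: centre of the underside; x points along its length to the nose, z up.
- spare: A smaller cassette of the same kind (60 x 30 x 14 mm), not wanted here; leave it. Origin: centre of the underside.
- paint_bottle: A small white dropper bottle of paint, 25 mm across, 72 mm tall; leave it. Origin: centre of the underside.
- paint_jar: A small paint jar, 38 mm across, 46 mm tall; leave it. Origin: centre of the underside.
- printer: Desktop label printer, off-white, 200 (x) x 170 (y) x 68 mm high shut, fixed firm on the bench. Origin: middle of its footprint, on the bench; x points to its rear, away from the keyboard. Behind the keyboard is an open bay, x -24 to 88, y -60 to 60 mm, side and rear walls 60 mm high, front 49. More than about 30 N on it, its lid or its cradle does harm.
- bay (a point): Nominal centre of the light grey cassette cradle's mouth, at printer (35, 0, 45) mm, printer's axes. The cradle floats on stiff mounts and stays where it was left, up to 5 mm off in x and in y, unmeasured, not turned: find it by feel. Guide walls (tops at 45 mm) take the cassette's front corners and its nose, with a 1 mm lead-in over 3 mm, then 1 mm play per side; only nose to the rear (+x) fits.
- bay_floor (a point): Nominal centre of the cradle's sprung floor, at printer (35, 0, 32) mm, where the cassette's underside first stands, centred on the cradle. It yields from 8 N; home is 6 mm lower (underside at 26 mm, 16 N), where only the shut lid holds it. Beside the cassette's long sides (x -18 to 20 mm of its frame) 32 mm is free for a finger, down to 18 mm above the bench.
- lid (a joint): Angle of the hinged lid, rad: 0 shut, 1.57 upright; starts open, leaning back. Lid 127 mm hinge to front edge, 132 wide, 8 thick. Pushed past upright it falls by itself, gently, and rests ajar at 0.10 on a cassette standing in the cradle. The tab then takes 3 to 9 N; near 0.025 the catch gives, the force drops; 2 mm on it holds and the lid snaps to 0. Hard stop at -0.008.
- lid_tab (a point): Top (outer) face of the thumb tab in the middle of the lid's front edge, 129 mm from the hinge line; the tab is 40 wide, 7 thick and stands 9 mm proud of the edge. Shut, it is at printer (-36, 0, 68) mm; ajar at 0.10, 81 mm high. Axes turn with the lid: z out of its outer face, -x to the tab.
- lid_hinge (a point): Middle of the lid's hinge line (along the printer's y), at printer (93, 0, 62) mm; axes turn with the lid.
Mind the look-alikes: they are no part of the job. What is shaped like the cassette but orange is not meant.

How it is judged (in metres and radians):
On the way:
1. the cassette stands in the cradle, let go, the lid still open (z of cassette in the frame of printer between 0.029 and 0.035 m and x of cassette in the frame of printer between 0.028 and 0.042 m and y of cassette in the frame of printer between -0.007 and 0.007 m and contact force between the fingers and cassette below 0.1 N and value of joint lid above 0.8 rad), for 0.2 s.
At the end, for the whole second after the job is handed in: Lid shut on its catch (under 0.02 rad); the cassette level in the cradle (tilt under 0.08 rad, within 7 mm of the bay's middle) and driven home: its underside at most 28.5 mm above the printer's foot; cassette still; everything let go (value of joint lid below 0.02 rad and z of cassette in the frame of printer between 0.022 and 0.0285 m and x of cassette in the frame of printer between 0.028 and 0.042 m and y of cassette in the frame of printer between -0.007 and 0.007 m and angle between cassette's own z axis and vertical below 0.08 rad and linear speed of cassette below 0.01 m/s); the robot touches nothing.
It fails at once if the robot bears on the printer or its lid with more than 30 N (contact force between any of the arm, the fingers and printer above 30 N).
It fails at once if the cassette is forced on the open printer with more than 30 N (contact force between cassette and printer above 30 N and value of joint lid above 0.5 rad).
It fails at once if the spare cassette, the paint bottle or the paint jar is moved more than 20 mm (distance of any of spare, paint_bottle, paint_jar from where it was at the start of the episode above 0.02 m).
It also fails if it takes over 72 s, if anything falls off the work surface, if the arm or the gripper's body presses on something with over 40 N, if the wrist force passes 120 N, or if a joint passes its speed limit or range.

## Working session

There is one attempt and no reset: what is moved stays moved. The work goes in short steps, Python scripts to look and compute and a tool call to move; the robot and the scene stay as the last step left them, time stands still between calls to the robot, and variables do not carry over. Pictures are saved under pics/ and viewed, at most 10 in all, crops included, and the job is handed in when it is done.

Besides the shell and the picture viewer there is one more tool, called in YAML: its name, and indented under it one key for each argument. jog_arm: Moves the arm, as the interface text tells. Its arguments: {"type":"object","properties":{"plan":{"type":"array"}},"required":["plan"]}

```bash
mkdir -p pics; ls; python3 - <<'E'
from bench import *
import cv2,numpy as np
s=read_state();print(s,tcp_to_grasp)
ims=[]
for n in("top","side"):
    d=get_image(n);np.savez(n+".npz",**d);cv2.imwrite(f"pics/{n}0.png",d["img"][:,:,::-1]);print(n,d["intrinsics"],d["extrinsics"])
E
```

```text
pics
{'clock': 0.0, 'joints': array([ 1.42358400e+00,  3.85570151e-01,  6.61969654e-03, -5.18474168e-04,
       -1.19400671e+00, -2.58597469e-01]), 'joint_vel': array([ 0.00094612, -0.0010216 ,  0.00054892,  0.00044039,  0.00016526,
       -0.00135012]), 'joint_efforts': array([ 8.75768146e-04, -3.92288840e+01,  1.88402832e+01,  4.18640703e+00,
       -4.67564343e-03,  1.03624987e-05]), 'position': array([246.45477712, 573.65460516, 205.90815533]), 'ee_rot': array([ 9.79465451e-01, -2.01609038e-01, -1.80434852e-04,  1.09215484e-03]), 'contact_force': array([ 0.80641842, -0.38758946,  0.54262989]), 'wrist_torque': array([-0.02165858,  0.00805983,  0.02881721]), 'grasp_force': 0.0, 'gripper_width': 85.02590879726453} 18.700000000000003
top [[601.47825311   0.         326.0279695 ]
 [  0.         601.47825311 230.32530329]
 [  0.           0.           1.        ]] [[ 8.58591582e-03 -9.95330486e-01  9.61431527e-02  4.39507781e+02]
 [-9.99851591e-01 -9.98126773e-03 -1.40417538e-02  2.84402344e+01]
 [ 1.49358161e-02 -9.60083229e-02 -9.95268468e-01  1.21084915e+03]
 [ 0.00000000e+00  0.00000000e+00  0.00000000e+00  1.00000000e+00]]
side [[439.326414     0.         315.82512536]
 [  0.         439.326414   236.80428343]
 [  0.           0.           1.        ]] [[ 8.67886531e-01 -2.85810630e-01  4.06306846e-01  1.66161036e+02]
 [-4.96719555e-01 -5.10045514e-01  7.02227355e-01 -5.93572447e+02]
 [ 6.53094144e-03 -8.11274219e-01 -5.84629361e-01  5.82321751e+02]
 [ 0.00000000e+00  0.00000000e+00  0.00000000e+00  1.00000000e+00]]
```

View pics/top0.png

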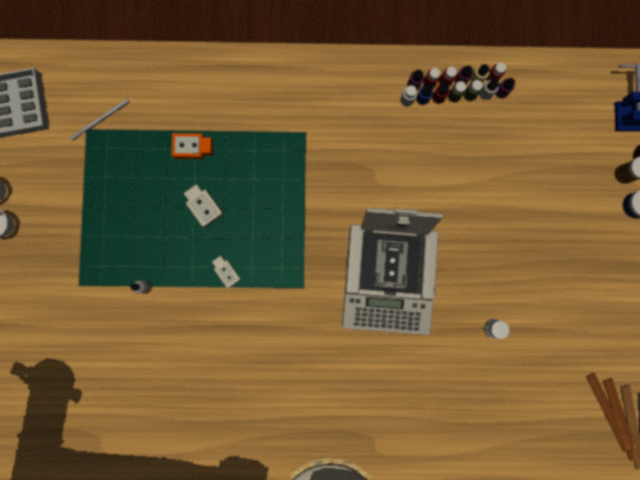

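View pics/side0.png

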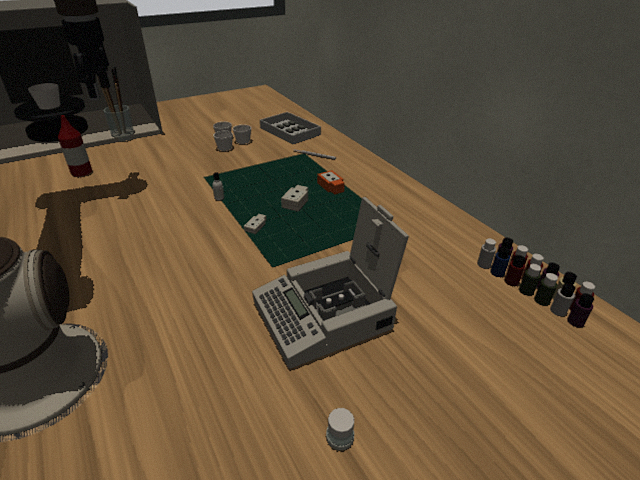

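The top view shows the cassette on the mat at (202,205), nose to the upper left. The orange decoy is at (190,146), the spare at (225,271), the printer at about (391,275) with its rear upward, and the jar at (497,329). The side view shows the cassette at (295,197), and the printer with its lid leaning back.

```bash
cat > h.py <<'E'
import numpy as np,cv2
def load(n): return dict(np.load(n+".npz"))
def ray(d,p):
    K,T=d["intrinsics"],d["extrinsics"]
    v=T[:3,:3]@np.linalg.inv(K)@[p[0],p[1],1]; return T[:3,3],v
def onz(d,p,z):
    o,v=ray(d,p); return o+v*(z-o[2])/v[2]
def tri(d1,p1,d2,p2):
    o1,v1=ray(d1,p1);o2,v2=ray(d2,p2)
    t=np.linalg.lstsq(np.c_[v1,-v2],o2-o1,rcond=None)[0]
    a,b=o1+v1*t[0],o2+v2*t[1]; return (a+b)/2,np.linalg.norm(a-b)
def cloud(d):
    z=d["range_z"];h,w=z.shape;u,v=np.meshgrid(np.arange(w),np.arange(h))
    P=np.stack([u,v,np.ones_like(u)],-1)@np.linalg.inv(d["intrinsics"]).T*z[...,None]
    return P@d["extrinsics"][:3,:3].T+d["extrinsics"][:3,3]
E
python3 - <<'E'
from h import *
np.set_printoptions(precision=1,suppress=True)
t,s=load("top"),load("side")
for n,d,box in(("top",t,(150,160,250,300)),("side",s,(230,170,320,240))):
    im=d["img"];x0,y0,x1,y1=box
    m=((im.min(2)>80)).astype(np.uint8);mm=np.zeros_like(m);mm[y0:y1,x0:x1]=m[y0:y1,x0:x1]
    mm=cv2.morphologyEx(mm,cv2.MORPH_CLOSE,np.ones((5,5)))
    C=cloud(d)
    for c in cv2.findContours(mm,0,2)[0]:
        if cv2.contourArea(c)<60:continue
        f=np.zeros_like(m);cv2.drawContours(f,[c],-1,1,-1);P=C[f>0]
        print(n,cv2.contourArea(c),cv2.minAreaRect(c),cv2.boundingRect(c),np.median(P,0),np.percentile(P[:,2],[5,50,95]))
C=cloud(t)
print("z map printer top view");
for v in range(200,340,4): print(v,C[v,340:448:4,2].round().astype(int))
for n,d,b in(("top",t,(330,195,460,345)),("side",s,(245,190,415,370))):
    x0,y0,x1,y1=b;a=d["img"][y0:y1,x0:x1,::-1]
    a=cv2.resize(a,None,fx=4 if n=="top" else 3.2,fy=4 if n=="top" else 3.2,interpolation=2);a=np.clip(a*1.8,0,255).astype(np.uint8)
    cv2.imwrite(f"pics/{n}_p.png",a);print(a.shape)
a=np.clip(cv2.resize(t["img"][170:300,160:260,::-1],None,fx=4.5,fy=4.5,interpolation=2)*1.5,0,255);cv2.imwrite("pics/cas.png",a)
E
```

```text
top 450.0 ((224.61537170410156, 270.9230651855469), (31.617910385131836, 16.64100456237793), 56.30992889404297) (212, 256, 28, 32) [470.3 211.2  12.6] [-0.8 12.6 16.8]
top 832.0 ((200.65403747558594, 204.02432250976562), (39.03989791870117, 24.556167602539062), 53.97262954711914) (184, 185, 37, 41) [601.7 259.4  26.9] [ 1.8 26.9 30.8]
side 157.0 ((255.00003051757812, 221.00003051757812), (9.899494171142578, 21.21320343017578), 45.0) (244, 214, 21, 15) [467.6 211.3  14.9] [13.1 14.9 16.9]
side 236.0 ((295.31414794921875, 192.71238708496094), (15.145606994628906, 23.988384246826172), 41.18592834472656) (282, 185, 26, 17) [598.7 259.5  29. ] [27.1 29.  30.8]
z map printer top view
200 [-1 -3  4 -4 -1 -5  2 -3 -1  0  1 -3 -2  1  3  0 -7 -1 -3  0 -1 -3 -6  0
 -4  4 -4]
204 [-3 -1  3  1  1 -1  1 -1 -2  0  0 -3  4 -2 -3 -1 -1 -1 -4 -1 -4  0 -5 -3
  1  0 -1]
208 [ -1  -1   1   0  -4   1  -3 186 184   0   0  -3   1  -1  -2  -5   1  -4
  -1  -2   0   2  -2   2  -1   3  -6]
212 [ -3   0  -5   3  -1  -2  -4 185 185 185 185 188 191 187 192 192 197 194
 193 196 187 179  -5  -1   2  -5  -2]
216 [  
[... 2571 characters left out ...]
3 40 39 42 41 38 42 39 39 40 35 38 37 40 41 38  1
  1  1  1]
320 [ 0 34 33 33 38 36 37 38 38 41 34 37 34 42 34 36 37 36 38 36 37 34 40 -2
 -2 -2 -5]
324 [ 4 33 32 30 41 31 30 36 38 42 35 36 36 33 35 34 34 41 37 39 34 36 30  2
 -3 -3  0]
328 [  -6    3   33   28   28   31   31   31   26   31   33   35   32   33
   38   29   35   34   37   35   36   35 1211   -1   -8    1    0]
332 [-4  1 -1 -5 -3  0 -5  2 -1  1 -4 -2 -2 -1 29 32 35 33 31 28 34 30 37 -2
  1 -2  3]
336 [-5 -4 -3 -2 -1 -5 -1 -2 -2 -2 -2  2 -3 -3 -6  0  3 -4 -2 -7 -2  1  1 -5
  1 -3  1]
(600, 520, 3)
(576, 544, 3)[ WARN:0@0.104] global loadsave.cpp:1063 imwrite_ Unsupported depth image for selected encoder is fallbacked to CV_8U.
```

View pics/top_p.png

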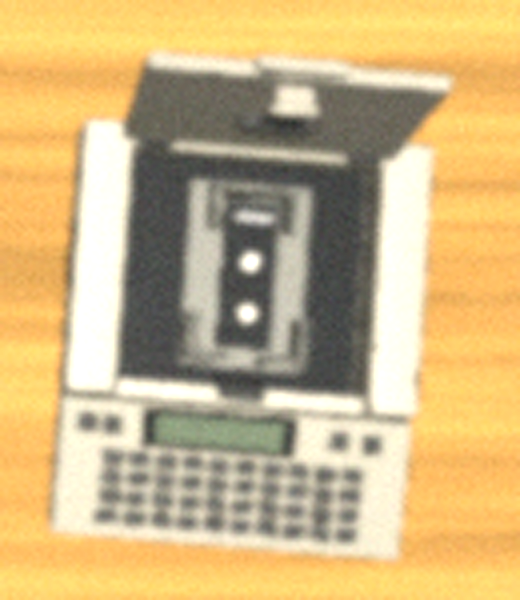

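View pics/cas.png

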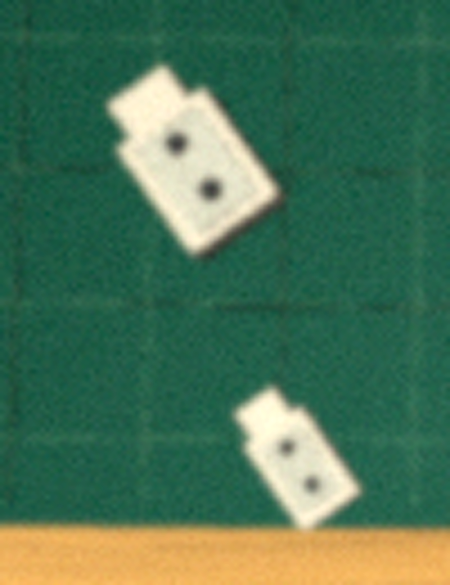

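The printer crop shows the grey cradle at (180–312, 180–372), its pegs at (250,262) and (245,313), and wall-top corners at (88,122), (434,148), (65,390) and (412,412). In the cassette crop the nose end is at (105,105)–(165,65) and the back edge at (280,190)–(195,255).

```bash
python3 - <<'E'
from h import *
np.set_printoptions(precision=1,suppress=True)
t,s=load("top"),load("side")
def q(p,f,o): return (np.array(p)+.5)/f-.5+o
co=lambda p:onz(t,q(p,4.5,np.array([160,170])),28)
po=lambda p,z:onz(t,q(p,4,np.array([330,195])),z)
b=(co((280,190))+co((195,255)))/2; n=(co((105,105))+co((165,65)))/2; d=n-b
print("cas c",(b+n)/2,"len",np.linalg.norm(d),"yaw",np.degrees(np.arctan2(d[1],d[0])))
print("tri",tri(t,(201,204.6),s,(295.3,192.5)))
# printer by cloud
C=cloud(t);R=C[205:340,335:445].reshape(-1,3);R=R[(R[:,2]>22)&(R[:,2]<66)]
best=None
for a in np.radians(np.arange(-12,4,.25)):
    X=R[:,:2]@np.array([[np.cos(a),-np.sin(a)],[np.sin(a),np.cos(a)]])
    p=np.percentile(X,[.3,99.7],axis=0); A=np.prod(p[1]-p[0])
    if best is None or A<best[0]: best=(A,a,p)
A,a,p=best;u=np.array([np.cos(a),np.sin(a)]);w=np.array([-u[1],u[0]])
print("printer yaw",np.degrees(a),"size",p[1]-p[0],"centre",u*p.mean(0)[0]+w*p.mean(0)[1])
cs=[po(k,60)for k in((88,122),(434,148),(65,390),(412,412))];f=[po((52,530),28),po((400,557),28)]
print(cs,f)
for k in cs+f: print("  in pr axes",np.array([k[:2]@u,k[:2]@w]))
print("cradle corners",[np.array([po(k,38)[:2]@u,po(k,38)[:2]@w]) for k in((188,178),(314,186),(178,365),(304,374))],
"pegs",[np.array([po(k,40)[:2]@u,po(k,40)[:2]@w]) for k in((250,262),(245,313))])
print("cas pegs",[co((177,143)),co((210,190))], 'bay front',[np.array([po(k,49)[:2]@u,po(k,49)[:2]@w]) for k in((120,378),(365,398))])
E
```

```text
cas c [604.1 259.6  28. ] len 76.39145356879958 yaw 37.65834984016414
tri (array([601. , 259.8,  29.4]), np.float64(2.5935037493227955))
printer yaw -4.0 size [197.7 169.6] centre [ 456.6 -113.4]
[array([561.2, -37. ,  60. ]), array([ 550.3, -203.9,   60. ]), array([432.8, -26.6,  60. ]), array([ 423.8, -192.2,   60. ])] [array([364.8, -22.2,  28. ]), array([ 353.1, -191.9,   28. ])]
  in pr axes [562.4   2.2]
  in pr axes [ 563.2 -165. ]
  in pr axes [433.6   3.6]
  in pr axes [ 436.2 -162.2]
  in pr axes [365.5   3.3]
  in pr axes [ 365.6 -166.8]
cradle corners [array([541.3, -49.7]), array([ 542.3, -111.6]), array([449.9, -51.3]), array([ 450.4, -112.8])] pegs [array([502.5, -82.6]), array([477.6, -81.9])]
cas pegs [array([608.8, 263.7,  28. ]), array([588.1, 248.7,  28. ])] bay front [array([441.4, -22.8]), array([ 441.1, -141.2])]
```

jog_arm:
  plan:
    - [85, [0.5, 0.5, 0], [0, 0, 0]]
    - [85, [1, 1, 0], [0, 0, 0]]
    - [85, [1, 1, 0], [0, 0, 0]]
    - [85, [1, 1, 0], [0, 0, 0]]
    - [85, [1, 1, 0], [0, 0, 0]]

```text
clock: 0.72
position: [298.9, 444.0, 206.9]
ee_rot: [0.98, -0.201, 0.0, -0.0]
contact_force: [-0.8, 0.1, 0.2]
gripper_width: 85.2
grasp_force: 0.0
```

jog_arm:
  plan:
    - [85, [0.3, 0.3, 0], [0, 0, -0.17]]
    - [85, [0.6, 0.6, 0], [0, 0, -0.34]]
    - [85, [0.9, 0.9, 0], [0, 0, -0.5]]
    - [85, [1, 1, 0], [0, 0, -0.67]]
    - [85, [1, 1, 0], [0, 0, -0.84]]
    - [85, [1, 1, 0], [0, 0, -1]]
    - [85, [1, 1, 0], [0, 0, -1]]
    - [85, [1, 1, 0], [0, 0, -1]]

```text
clock: 1.72
position: [351.4, 312.3, 206.8]
ee_rot: [0.949, 0.315, -0.0, 0.0]
contact_force: [-0.3, -0.6, 0.4]
gripper_width: 85.3
grasp_force: 0.0
```

jog_arm:
  plan:
    - [85, [0.4, 0.5, 0], [0, 0, -0.015]]
    - [85, [0.85, 0.96, 0], [0, 0, -0.015]]
    - [85, [0.85, 0.96, 0], [0, 0, -0.015]]
    - [85, [0.85, 0.96, 0], [0, 0, -0.015]]
    - [85, [0.85, 0.96, 0], [0, 0, -0.015]]

```text
clock: 2.35
position: [476.0, 285.8, 207.2]
ee_rot: [0.946, 0.323, -0.0, -0.0]
contact_force: [0.3, 0.1, -0.0]
gripper_width: 85.1
grasp_force: 0.0
```

jog_arm:
  plan:
    - [85, [0.4, 0.5, 0.2], [0, 0, 0]]
    - [85, [0.84, 0.97, 0.5], [0, 0, 0]]
    - [85, [0.84, 0.97, 0.9], [0, 0, 0]]
    - [85, [0.84, 0.97, 1], [0, 0, 0]]
    - [85, [0.84, 0.97, 1], [0, 0, 0]]
    - [85, [0.84, 0.97, 1], [0, 0, 0]]

```text
clock: 3.1
position: [603.1, 261.3, 109.9]
ee_rot: [0.946, 0.324, 0.002, -0.0]
contact_force: [0.6, -0.1, 0.0]
gripper_width: 84.8
grasp_force: 0.0
```

```bash
python3 - <<'E'
from bench import *
import cv2,numpy as np
print(read_state()["position"])
d=get_image("side");np.savez("s1.npz",**d)
cv2.imwrite("pics/s1.png",np.clip(cv2.resize(d["img"][100:260,200:400,::-1],None,fx=3.5,fy=3.5,interpolation=2)*1.6,0,255).astype(np.uint8))
E
```

```text
[603.0767015  261.31580822 109.90452105]
```

View pics/s1.png

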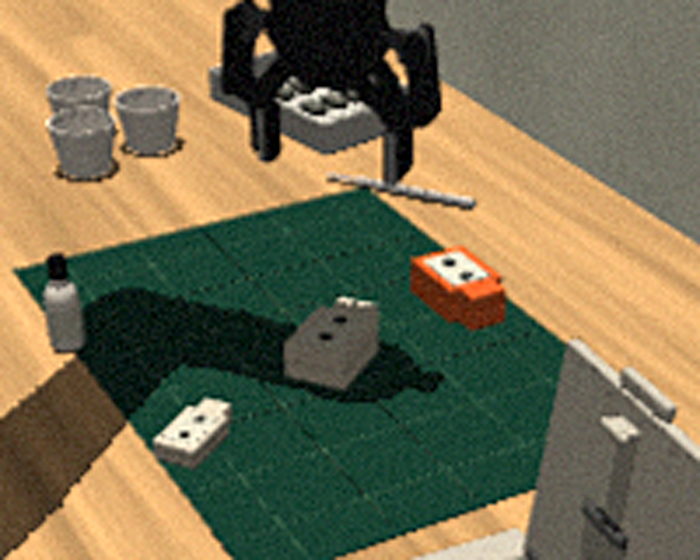

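The fingers stand over the cassette (tips at (265,155) and (397,180), cassette at (330,340)) and are clear of the orange one and the spare. Next I go down and close.

jog_arm:
  plan:
    - [80, [0, 0, 0.3], [0, 0, 0]]
    - [80, [0, 0, 0.6], [0, 0, 0]]
    - [80, [0, 0, 0.8], [0, 0, 0]]
    - [80, [0, 0, 0.8], [0, 0, 0]]

```text
clock: 3.65
position: [602.1, 260.0, 27.0]
ee_rot: [0.946, 0.323, -0.001, 0.0]
contact_force: [0.0, 1.1, -0.3]
gripper_width: 80.1
grasp_force: 0.0
```

jog_arm:
  plan:
    - [75, [0, 0, 0.12], [0, 0, 0]]
    - [75, [0, 0, 0.2], [0, 0, 0]]
    - [75, [0, 0, 0.25], [0, 0, 0]]
    - [75, [0, 0, 0.25], [0, 0, 0]]
    - [60, [0, 0, 0.25], [0, 0, 0]]
    - [40, [0, 0, 0.25], [0, 0, 0]]
    - [30, [0, 0, 0.25], [0, 0, 0]]
    - [30, [0, 0, 0.25], [0, 0, 0]]
    - [30, [0, 0, 0.25], [0, 0, 0]]
    - [30, [0, 0, 0.25], [0, 0, 0]]

```text
clock: 4.9
position: [603.7, 260.6, 3.4]
ee_rot: [0.946, 0.323, 0.001, -0.0]
contact_force: [-0.9, 0.2, 5.2]
gripper_width: 30.0
grasp_force: 2.8
```

```bash
python3 - <<'E'
from bench import *
import cv2,numpy as np
s=read_state();print(s["position"],s["gripper_width"],s["grasp_force"],s["contact_force"])
d=get_image("side");np.savez("s2.npz",**d)
cv2.imwrite("pics/s2.png",np.clip(cv2.resize(d["img"][140:240,240:360,::-1],None,fx=5,fy=5,interpolation=2)*2.,0,255).astype(np.uint8))
E
```

```text
[603.65668175 260.58615786   3.39345258] 30.0250024226835 2.7960941070341505 [-0.85770491  0.22025557  5.18410478]
```

View pics/s2.png

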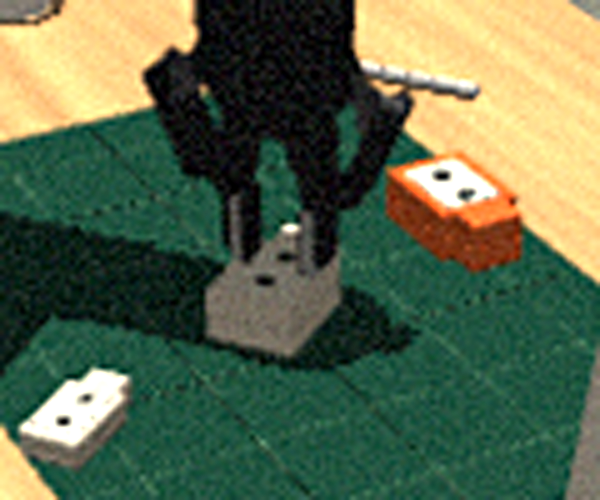

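```bash
python3 - <<'E'
from h import *
np.set_printoptions(precision=1,suppress=True)
d=load("s2");C=cloud(d)
for v in range(178,214,2):
    print(v,[f"{C[v,u,0]:.0f},{C[v,u,1]:.0f},{C[v,u,2]:.0f}" for u in (282,286,289,292,296,300,303,306)])
def proj(d,P):
    T=np.linalg.inv(d["extrinsics"]);p=d["intrinsics"]@(T[:3,:3]@P+T[:3,3]);return p[:2]/p[2]
print(proj(d,np.array([603.6,260.6,3.4])),proj(load("s1"),np.array([602.5,260,107])))
E
```

```text
178 ['625,389,3', '580,270,71', '589,272,67', '652,380,1', '661,374,1', '602,238,80', '608,234,80', '616,233,79']
180 ['621,381,2', '580,269,66', '589,271,62', '645,367,2', '656,364,1', '603,239,74', '608,235,74', '616,233,73']
182 ['616,370,2', '582,274,58', '589,272,56', '639,356,3', '651,355,0', '605,243,66', '611,240,66', '621,243,61']
184 ['612,363,1', '579,268,55', '589,272,51', '636,351,0', '642,338,4', '603,240,63', '611,239,61', '622,244,55']
186 ['608,354,0', '580,271,48', '587,269,47', '630,338,2', '618,291,28', '604,243,55', '611,240,55', '620,242,51']
188 ['601,340,3', '579,270,43', '589,273,39', '603,285,29', '613,282,28', '603,241,51', '611,241,49', '620,241,46']
190 ['597,332,1', '581,274,35', '588,272,34', '600,278,28', '608,271,29', '605,244,44', '610,239,44', '619,239,42']
192 ['592,322,2', '581,275,29', '587,270,29', '594,267,29', '604,265,27', '605,244,38', '610,239,38', '627,254,26']
194 ['589,316,-0', '576,264,30', '584,263,28', '591,261,27', '599,255,28', '602,240,35', '615,247,27', '625,250,23']
196 ['563,260,30', '572,257,29', '578,253,29', '583,246,32', '59
[... 281 characters left out ...]
,3']
202 ['559,254,17', '567,246,19', '571,239,21', '575,229,25', '583,225,25', '597,231,18', '612,242,8', '624,249,1']
204 ['559,253,12', '566,245,14', '571,239,16', '576,233,17', '582,223,21', '597,231,12', '610,239,4', '618,238,2']
206 ['560,257,4', '565,244,9', '571,240,9', '575,231,13', '583,226,13', '596,228,8', '607,234,2', '614,231,1']
208 ['558,254,0', '565,245,3', '572,241,3', '575,232,6', '582,224,9', '596,230,1', '604,228,0', '608,220,3']
210 ['553,242,2', '563,240,0', '568,234,2', '574,230,2', '583,225,2', '592,221,2', '599,218,1', '604,213,2']
212 ['550,237,0', '557,229,2', '565,228,1', '571,223,1', '580,219,1', '589,215,0', '593,208,3', '600,205,3']
[296.8 201. ] [295.7 164.1]
```

The fingers stand on the cassette's top at z≈28 although the TCP reads 3, so the real tips sit about 25 mm behind the nominal TCP. I lift, open, and go deeper, watching the force.

jog_arm:
  plan:
    - [30, [0, 0, -0.2], [0, 0, 0]]
    - [75, [0, 0, -0.4], [0, 0, 0]]
    - [75, [0, 0, -0.4], [0, 0, 0]]
    - [75, [0, 0, -0.4], [0, 0, 0]]
    - [75, [0, 0, -0.4], [0, 0, 0]]
    - [75, [0, 0, -0.4], [0, 0, 0]]
    - [75, [0, 0, -0.4], [0, 0, 0]]

```text
clock: 5.82
position: [602.7, 259.9, 41.6]
ee_rot: [0.947, 0.323, -0.0, 0.0]
contact_force: [0.0, 0.1, 0.3]
gripper_width: 74.6
grasp_force: 0.0
```

jog_arm:
  plan:
    - [75, [0, 0, 0.2], [0, 0, 0]]
    - [75, [0, 0, 0.35], [0, 0, 0]]
    - [75, [0, 0, 0.45], [0, 0, 0]]
    - [75, [0, 0, 0.5], [0, 0, 0]]
    - [75, [0, 0, 0.5], [0, 0, 0]]
    - [75, [0, 0, 0.5], [0, 0, 0]]

```text
clock: 6.58
position: [603.2, 260.2, -7.4]
ee_rot: [0.946, 0.323, 0.001, -0.0]
contact_force: [0.8, -1.0, -0.1]
gripper_width: 75.2
grasp_force: 0.0
```

```bash
python3 - <<'E'
from bench import *
import cv2,numpy as np
d=get_image("side");np.savez("s3.npz",**d)
from h import *
C=cloud(d)
im=d["img"];dark=im.max(2)
# finger points: near cassette, above mat, height histogram of points off the cassette
P=C[150:225,260:340].reshape(-1,3)
c=np.radians(37.6);u=np.array([np.cos(c),np.sin(c)]);w=np.array([-u[1],u[0]])
r=P[:,:2]-[602,260];a=r@u;b=r@w
for lo,hi in((-60,-27),(-27,27),(27,60)):
    k=(b>lo)&(b<hi)&(abs(a)<30)&(P[:,2]>5)&(P[:,2]<120);print(lo,hi,k.sum(),np.percentile(P[k,2],[1,5,20,50]) if k.sum() else '',np.percentile(b[k],[5,50,95])if k.sum() else '')
E
```

```text
-60 -27 304 [31.54202582 38.65968932 54.4593795  80.59084703] [-58.20566771 -40.96900294 -28.94824268]
-27 27 503 [ 6.60046775 13.20209172 28.0211119  30.08360413] [-24.16435473  -4.02693629  22.5149347 ]
27 60 266 [30.02656877 34.51863182 48.5949978  76.83405609] [29.90660578 42.84379018 59.50866895]
```

jog_arm:
  plan:
    - [75, [0, 0, 0.08], [0, 0, 0]]
    - [75, [0, 0, 0.15], [0, 0, 0]]
    - [75, [0, 0, 0.15], [0, 0, 0]]
    - [60, [0, 0, 0.15], [0, 0, 0]]
    - [45, [0, 0, 0.15], [0, 0, 0]]
    - [40, [0, 0, 0.15], [0, 0, 0]]
    - [40, [0, 0, 0.15], [0, 0, 0]]
    - [40, [0, 0, 0.15], [0, 0, 0]]
    - [40, [0, 0, 0.15], [0, 0, 0]]

```text
clock: 7.75
position: [603.1, 260.2, -22.5]
ee_rot: [0.946, 0.323, 0.0, -0.0]
contact_force: [0.1, 0.7, 3.7]
gripper_width: 44.8
grasp_force: 61.4
```

jog_arm:
  plan:
    - [40, [0, 0, -0.2], [0, 0, 0]]
    - [40, [0, 0, -0.6], [0, 0, 0]]
    - [40, [0, 0, -1], [0, 0, 0]]
    - [40, [0, 0, -1], [0, 0, 0]]
    - [40, [0, 0, -1], [0, 0, 0]]

```text
clock: 8.38
position: [601.8, 259.5, 75.8]
ee_rot: [0.947, 0.322, -0.001, -0.0]
contact_force: [-0.5, -0.3, -1.2]
gripper_width: 45.2
grasp_force: 61.1
```

jog_arm:
  plan:
    - [40, [-0.3, 0.3, 0], [0, 0, 0.15]]
    - [40, [-0.6, 0.6, 0], [0, 0, 0.3]]
    - [40, [-0.9, 0.9, 0], [0, 0, 0.45]]
    - [40, [-1, 1, 0], [0, 0, 0.6]]
    - [40, [-1, 1, 0], [0, 0, 0.694]]
    - [40, [-1, 1, 0], [0, 0, 0.694]]
    - [40, [-1, 1, 0], [0, 0, 0.694]]

```text
clock: 9.25
position: [584.1, 119.6, 75.9]
ee_rot: [0.999, -0.034, -0.001, 0.0]
contact_force: [-0.5, -0.3, 0.1]
gripper_width: 44.9
grasp_force: 61.1
```

jog_arm:
  plan:
    - [40, [-0.2, 0.4, 0], [0, 0, 0]]
    - [40, [-0.4, 0.8, 0], [0, 0, 0]]
    - [40, [-0.4, 1, 0], [0, 0, 0]]
    - [40, [-0.4, 1, 0], [0, 0, 0]]
    - [40, [-0.4, 1, 0], [0, 0, 0]]

```text
clock: 9.88
position: [538.8, 23.4, 77.0]
ee_rot: [0.999, -0.034, 0.0, -0.0]
contact_force: [0.3, -0.7, 0.4]
gripper_width: 45.1
grasp_force: 61.3
```

jog_arm:
  plan:
    - [40, [-0.2, 0.4, 0], [0, 0, 0]]
    - [40, [-0.39, 0.8, 0], [0, 0, 0]]
    - [40, [-0.39, 1, 0], [0, 0, 0]]
    - [40, [-0.39, 1, 0], [0, 0, 0]]
    - [40, [-0.39, 1, 0], [0, 0, 0]]
    - [40, [-0.39, 1, 0], [0, 0, 0]]

```text
clock: 10.62
position: [492.5, -73.4, 76.9]
ee_rot: [0.999, -0.034, 0.0, -0.0]
contact_force: [0.5, 0.3, -0.7]
gripper_width: 45.1
grasp_force: 61.4
```

jog_arm:
  plan:
    - [40, [0, 0.2, 0], [0, 0, 0]]
    - [40, [0, 0.43, 0.2], [0, 0, 0]]
    - [40, [0, 0.43, 0.3], [0, 0, 0]]
    - [40, [0, 0.43, 0.3], [0, 0, 0]]
    - [40, [0, 0.43, 0.3], [0, 0, 0]]

```text
clock: 11.25
position: [489.7, -116.5, 47.4]
ee_rot: [0.999, -0.034, 0.0, 0.0]
contact_force: [0.2, 0.4, -0.8]
gripper_width: 45.1
grasp_force: 61.5
```

```bash
python3 - <<'E'
from bench import *
from h import *
print(read_state()["position"])
a=[]
for n,b in(("top",(330,195,450,345)),("side",(240,180,400,340))):
    d=get_image(n);np.savez(n+"4.npz",**d);x0,y0,x1,y1=b
    a.append(cv2.resize(d["img"][y0:y1,x0:x1,::-1],(400,500) if n=="top" else (400,400),interpolation=2))
a[1]=cv2.copyMakeBorder(a[1],0,100,0,0,0)
cv2.imwrite("pics/p4.png",np.clip(np.hstack(a)*1.8,0,255).astype(np.uint8))
E
```

```text
[ 489.65795686 -116.53408493   47.44415486]
```

View pics/p4.png

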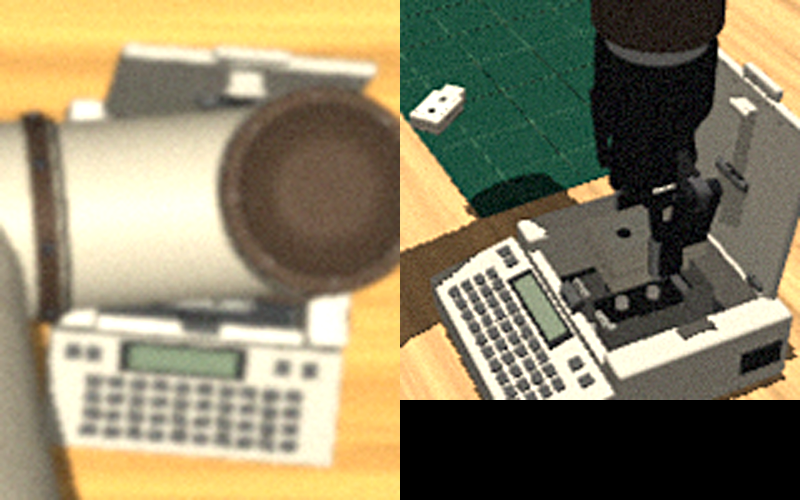

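The top view is blocked by the arm. The side view shows the cassette held at about (620,230) above the cradle, so I locate it from the range data there.

```bash
python3 - <<'E'
from h import *
np.set_printoptions(precision=1,suppress=True)
d=load("side4");C=cloud(d);a=np.radians(-4);u=np.array([np.cos(a),np.sin(a)]);w=np.array([-u[1],u[0]])
D0=cloud(load("side"))
new=np.abs(d["range_z"]-load("side")["range_z"])>12
box=np.zeros_like(new);box[180:340,240:400]=1
P=C[new&box]; x=P[:,:2]@u-464.8;y=P[:,:2]@w+81.3;z=P[:,2]
k=(z>60)&(z<115)&(x>-30)&(x<100)
for lo in range(-24,96,6):
    j=k&(x>=lo)&(x<lo+6)
    if j.sum()>3: print(lo,j.sum(),"y",np.percentile(y[j],[3,50,97]),"z",np.percentile(z[j],[3,50,97]))
j=k&(x<-0)&(z<97); print("rear face x",np.percentile(x[j],[3,10,25,50]),j.sum())
j=k&(abs(y)<22)&(z>60)&(x<25); print("z max near back",np.percentile(z[j],[2,50,90,98]))
j=k&(x<25)&(x>3)&(y<-15)&(z<96); print("side face y",np.percentile(y[j],[3,25,50,75]))
# reference: same side view of printer: outer wall y and z of wall tops
P=D0[240:340,250:400].reshape(-1,3);X=P[:,:2]@u-464.8;Y=P[:,:2]@w+81.3;Z=P[:,2]
j=(Z>54)&(Z<66)&(X<75)&(X>-10)&(Y<-55);print("right wall y",np.percentile(Y[j],[2,50,98]),"z",np.median(Z[j]))
j=(Z>20)&(Z<50)&(Y<-75)&(X>-60);print("outer y",np.percentile(Y[j],[3,25,50]))
# bay-front wall
j=(Z>44)&(Z<53)&(abs(Y)<50)&(X<-10);print("front wall x max",np.percentile(X[j],[90,97,99]))
E
```

```text
-12 174 y [-21.9  -0.5  23.8] z [70.9 85.7 98.8]
-6 108 y [-22.5 -14.3  20.6] z [ 71.8  98.  100.2]
0 103 y [-23.1 -16.1  22.5] z [ 73.7  98.  100. ]
6 103 y [-22.7 -12.8  20.8] z [ 73.6  98.4 100.4]
12 101 y [-22.9 -13.5  22.9] z [ 73.2  98.3 100.5]
18 206 y [-34.6 -21.5  28.9] z [ 77.4  98.8 112.5]
24 97 y [-35.7   5.3  25.1] z [ 82.3  99.1 112.5]
30 76 y [-36.3   7.5  25. ] z [ 83.1  99.  112.9]
36 12 y [-35.4 -33.9  20.1] z [ 80.4  96.8 102.8]
42 18 y [-23.4 -21.7   8.4] z [71.9 87.3 99.6]
48 19 y [-23.  -21.4  10.3] z [72.9 89.  99.1]
54 11 y [-53.7 -14.5   4.7] z [63.9 76.5 93.7]
60 16 y [-15.6 -14.8 -13.2] z [72.  77.3 83.1]
66 8 y [-15.2 -14.4 -13.6] z [70.9 77.2 82.6]
90 5 y [-53.8  -6.9  34.7] z [ 73.6  84.3 100.3]
rear face x [-7.8 -7.6 -7.3 -7. ] 196
z max near back [ 71.3  97.9  99.6 100.4]
side face y [-33.4 -26.9 -22.4 -21.6]
right wall y [-83.7 -73.9 -59.5] z 60.17134963921251
outer y [-84.5 -83.3 -82.7]
front wall x max [-28.3 -13.1 -10.7]
```

jog_arm:
  plan:
    - [40, [0, 0, 0.15], [0, 0, 0]]
    - [40, [0, 0, 0.22], [0, 0, 0]]
    - [40, [0, 0, 0.24], [0, 0, 0]]
    - [40, [0, 0, 0.24], [0, 0, 0]]
    - [40, [0, 0, 0.25], [0, 0, 0]]
    - [40, [0, 0, 0.26], [0, 0, 0]]
    - [40, [0, 0, 0.27], [0, 0, 0]]
    - [40, [0, 0, 0.27], [0, 0, 0]]

```text
clock: 12.35
position: [488.9, -117.2, 20.0]
ee_rot: [0.999, -0.035, -0.0, 0.0]
contact_force: [0.0, 0.6, -0.4]
gripper_width: 45.2
grasp_force: 61.5
```

jog_arm:
  plan:
    - [40, [0, 0, 0.01], [0, 0, 0]]
    - [40, [0, 0, 0.02], [0, 0, 0]]
    - [40, [0, 0, 0.03], [0, 0, 0]]
    - [40, [0, 0, 0.03], [0, 0, 0]]

```text
clock: 12.85
position: [488.9, -117.3, 16.9]
ee_rot: [0.999, -0.035, -0.0, 0.0]
contact_force: [-0.8, -0.1, -1.5]
gripper_width: 44.9
grasp_force: 61.4
```

jog_arm:
  plan:
    - [40, [0, 0, 0.01], [0, 0, 0]]
    - [40, [0, 0, 0.02], [0, 0, 0]]
    - [40, [0, 0, 0.03], [0, 0, 0]]
    - [40, [0, 0, 0.04], [0, 0, 0]]
    - [40, [0, 0, 0.04], [0, 0, 0]]

```text
clock: 13.48
position: [488.9, -117.2, 12.9]
ee_rot: [0.999, -0.035, -0.0, 0.0]
contact_force: [-0.0, -2.8, -0.6]
gripper_width: 44.9
grasp_force: 61.4
```

jog_arm:
  plan:
    - [40, [0, 0.005, 0.01], [0, 0, 0]]
    - [40, [0, 0.005, 0.02], [0, 0, 0]]
    - [40, [0, 0.005, 0.03], [0, 0, 0]]
    - [40, [0, 0.005, 0.04], [0, 0, 0]]
    - [40, [0, 0.005, 0.04], [0, 0, 0]]

```text
clock: 14.1
position: [489.1, -117.7, 9.5]
ee_rot: [0.999, -0.035, 0.0, 0.0]
contact_force: [-0.8, 0.4, 3.2]
gripper_width: 45.0
grasp_force: 62.0
```

Floor felt at underside ≈32.5 mm. Now I let go and hold for 0.2 s or more.

jog_arm:
  plan:
    - [50, [0, 0, 0.0], [0, 0, 0]]
    - [60, [0, 0, 0.0], [0, 0, 0]]
    - [60, [0, 0, 0.0], [0, 0, 0]]
    - [60, [0, 0, 0.0], [0, 0, 0]]
    - [60, [0, 0, 0], [0, 0, 0]]
    - [60, [0, 0, 0], [0, 0, 0]]

```text
clock: 14.85
position: [488.9, -117.7, 9.0]
ee_rot: [0.999, -0.035, -0.0, 0.0]
contact_force: [0.9, 0.5, -0.4]
gripper_width: 59.9
grasp_force: 0.0
```

jog_arm:
  plan:
    - [60, [0, 0, -0.1], [0, 0, 0]]
    - [60, [0, 0, -0.3], [0, 0, 0]]
    - [60, [0, 0, -0.6], [0, 0, 0]]
    - [60, [0, 0, -1], [0, 0, 0]]
    - [60, [0, 0, -1], [0, 0, 0]]
    - [60, [0, 0, -1], [0, 0, 0]]

```text
clock: 15.6
position: [488.5, -117.6, 109.2]
ee_rot: [0.999, -0.035, 0.0, -0.0]
contact_force: [0.1, 1.4, -0.4]
gripper_width: 60.3
grasp_force: 0.0
```

jog_arm:
  plan:
    - [20, [-0.2, 0, -0.3], [0, 0, 0]]
    - [0, [-0.6, 0, -0.6], [0, 0, 0]]
    - [0, [-1, 0, -1], [0, 0, 0]]
    - [0, [-1, 0, -1], [0, 0, 0]]
    - [0, [-1, 0, -1], [0, 0, 0]]
    - [0, [-1, 0, -1], [0, 0, 0]]

```text
clock: 16.35
position: [389.0, -110.7, 207.5]
ee_rot: [0.999, -0.035, -0.002, 0.0]
contact_force: [-0.3, 0.2, -0.1]
gripper_width: 0.2
grasp_force: 0.0
```

```bash
python3 - <<'E'
from bench import *
from h import *
np.set_printoptions(precision=1,suppress=True)
print(read_state()["position"],read_state()["gripper_width"])
d=get_image("side");np.savez("side5.npz",**d)
x0,y0,x1,y1=200,100,420,340
cv2.imwrite("pics/p5.png",np.clip(cv2.resize(d["img"][y0:y1,x0:x1,::-1],None,fx=2.5,fy=2.5,interpolation=2)*1.8,0,255).astype(np.uint8))
C=cloud(d);a=np.radians(-4);u=np.array([np.cos(a),np.sin(a)]);w=np.array([-u[1],u[0]])
new=np.abs(d["range_z"]-load("side")["range_z"])>6
box=np.zeros_like(new);box[240:340,280:400]=1
P=C[new&box];x=P[:,:2]@u-464.8;y=P[:,:2]@w+81.3;z=P[:,2];k=(abs(y)<35)&(x>-15)&(x<80)&(z<75)
print("new in bay",k.sum(),np.percentile(x[k],[2,98]),np.percentile(y[k],[2,98]),np.percentile(z[k],[50,80,95]))
# lid plane in first side image: points x>85,z>70
P=cloud(load("side"))[180:310,300:420].reshape(-1,3);x=P[:,:2]@u-464.8;z=P[:,2];y=P[:,:2]@w+81.3
k=(x>85)&(x<160)&(z>80)&(z<200)&(abs(y)<70);print("lid dx/dz",np.polyfit(z[k],x[k],1),z[k].max(),x[k].max())
# finger tips
P=C.reshape(-1,3);x=P[:,:2]@u-464.8;y=P[:,:2]@w+81.3;z=P[:,2];k=(abs(x+70)<25)&(abs(y)<30)&(z>75)&(z<330)
print("tip z",np.percentile(z[k],[.5,2,5]) if k.sum() else 0)
E
```

```text
[ 389.  -110.7  207.5] 0.24186119503816353
new in bay 1153 [-8.1 65.5] [-24.2  21.5] [59.9 61.  61.9]
lid dx/dz [ 0.2 80. ] 198.25617743949687 116.56782187948767
tip z [233.4 235.5 240.2]
```

View pics/p5.png

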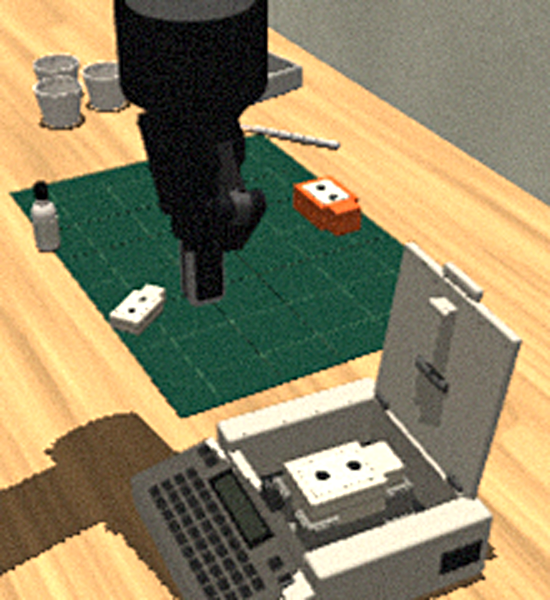

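The cassette stands level in the cradle with its top at z≈60, and the lid leans back about 0.2 rad past upright. The shut fingertips are about 26 mm above the nominal TCP. Next I go over and behind the lid.

jog_arm:
  plan:
    - [0, [0.4, 0, -0.1], [0, 0, 0]]
    - [0, [0.8, 0, -0.1], [0, 0, 0]]
    - [0, [1, 0, -0.1], [0, 0, 0]]
    - [0, [1, 0, -0.1], [0, 0, 0]]
    - [0, [1, 0, -0.1], [0, 0, 0]]

```text
clock: 17.02
position: [488.2, -117.7, 218.0]
ee_rot: [0.999, -0.035, -0.001, 0.0]
contact_force: [0.1, -0.2, -0.0]
gripper_width: 0.1
grasp_force: 0.0
```

jog_arm:
  plan:
    - [0, [0.4, 0, 0], [0, 0, 0]]
    - [0, [0.8, 0, 0], [0, 0, 0]]
    - [0, [1, 0, 0], [0, 0, 0]]
    - [0, [1, 0, 0], [0, 0, 0]]
    - [0, [1, 0, 0], [0, 0, 0]]

```text
clock: 17.65
position: [587.6, -124.6, 219.0]
ee_rot: [0.999, -0.035, -0.0, -0.0]
contact_force: [0.1, -0.7, -0.3]
gripper_width: 0.2
grasp_force: 0.0
```

jog_arm:
  plan:
    - [0, [0.2, -0.02, 0], [0, 0, 0]]
    - [0, [0.25, -0.02, 0], [0, 0, 0]]
    - [0, [0.25, -0.02, 0.3], [0, 0, 0]]
    - [0, [0.25, -0.02, 0.6], [0, 0, 0]]
    - [0, [0.25, -0.02, 0.7], [0, 0, 0]]
    - [0, [0.25, -0.02, 0.7], [0, 0, 0]]

```text
clock: 18.4
position: [613.4, -124.5, 149.2]
ee_rot: [0.999, -0.035, -0.0, 0.0]
contact_force: [0.3, 0.5, 0.1]
gripper_width: -0.2
grasp_force: 0.0
```

```bash
python3 - <<'E'
from bench import *
from h import *
s=read_state();print(s["position"],s["contact_force"])
d=get_image("side");np.savez("side6.npz",**d)
x0,y0,x1,y1=260,100,460,300
cv2.imwrite("pics/p6.png",np.clip(cv2.resize(d["img"][y0:y1,x0:x1,::-1],None,fx=2.8,fy=2.8,interpolation=2)*1.8,0,255).astype(np.uint8))
E
```

```text
[ 613.36287015 -124.51842928  149.1517112 ] [0.34745444 0.50805069 0.14676422]
```

View pics/p6.png

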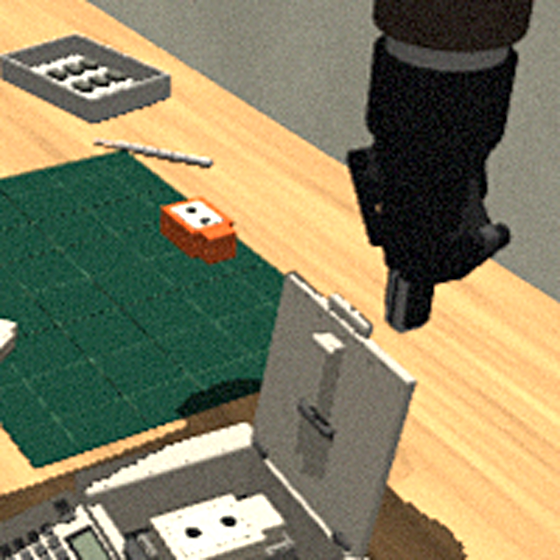

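The fingers are behind and clear of the lid, with the tip at (405,328) in the crop. I check the tip height and the lid from the range data before pushing.

```bash
python3 - <<'E'
from h import *
np.set_printoptions(precision=1,suppress=True)
a=np.radians(-4);u=np.array([np.cos(a),np.sin(a)]);w=np.array([-u[1],u[0]])
P=cloud(load("side6"))[100:300,260:460].reshape(-1,3);x=P[:,:2]@u-464.8;y=P[:,:2]@w+81.3;z=P[:,2]
k=(abs(y)<25)&(x>130)&(x<175)&(z>120)&(z<330);print("finger",np.percentile(z[k],[.5,2,5]))
for lo in range(160,300,10):
    j=k&(z>lo)&(z<lo+10)
    if j.sum()>2:print(lo,j.sum(),np.percentile(x[j],[5,50,95]),np.percentile(y[j],[5,50,95]))
k=(x>85)&(x<130)&(z>70)&(abs(y)<66)&(z<215)
for lo in range(70,210,20):
    j=k&(z>lo)&(z<lo+20);print("lid",lo,j.sum(),np.median(x[j]) if j.sum() else 0)
E
```

```text
finger [175.3 180.4 185.8]
170 24 [143.  146.6 162.4] [-6.  -4.   7.3]
180 79 [142.5 146.8 158.1] [-12.4  -6.    9.3]
190 85 [142.5 147.  158.6] [-12.8  -8.5   7.1]
200 86 [142.2 146.8 158.8] [-12.5  -6.6  11.8]
210 62 [140.3 142.7 148. ] [-13.6  -1.9   9.8]
220 125 [141.1 142.7 161.9] [-21.1  -3.9  22.3]
230 87 [138.1 142.8 162.9] [-15.4 -11.4  16.4]
240 132 [136.3 139.9 162.1] [-15.3 -10.9  15.8]
250 129 [136.3 138.8 150.3] [-23.6  -8.4  15.4]
260 113 [134.5 138.8 143.9] [-23.5 -10.6  16.1]
270 160 [133.9 137.9 143.8] [-21.9  -3.7  17.5]
280 124 [135.8 142.8 144.1] [-22.3  -4.9  17.5]
290 26 [142.3 143.3 144.4] [-24.3 -18.5  -9.5]
lid 70 475 92.2928775124073
lid 90 492 95.18852609245448
lid 110 513 97.99579692287051
lid 130 539 101.02781932829265
lid 150 526 103.92708300305401
lid 170 693 106.93024785426275
lid 190 108 110.6875003953125
```

jog_arm:
  plan:
    - [0, [-0.15, 0, 0.05], [0, 0, 0]]
    - [0, [-0.23, 0, 0.05], [0, 0, 0]]
    - [0, [-0.27, 0, 0.05], [0, 0, 0]]
    - [0, [-0.31, 0, 0.05], [0, 0, 0]]
    - [0, [-0.35, 0, 0.05], [0, 0, 0]]
    - [0, [-0.39, 0, 0.05], [0, 0, 0]]
    - [0, [-0.43, 0, 0.05], [0, 0, 0]]
    - [0, [-0.46, 0, 0.05], [0, 0, 0]]

```text
clock: 19.45
position: [567.6, -121.2, 144.0]
ee_rot: [0.999, -0.035, -0.0, 0.0]
contact_force: [1.3, -0.1, 0.5]
gripper_width: 0.0
grasp_force: 0.2
```

jog_arm:
  plan:
    - [0, [-0.04, 0, 0], [0, 0, 0]]
    - [0, [-0.08, 0, 0], [0, 0, 0]]
    - [0, [-0.12, 0, 0], [0, 0, 0]]
    - [0, [-0.16, 0, 0], [0, 0, 0]]
    - [0, [-0.2, 0, 0], [0, 0, 0]]
    - [0, [-0.2, 0, 0], [0, 0, 0]]
    - [0, [-0.2, 0, 0], [0, 0, 0]]
    - [0, [-0.2, 0, 0], [0, 0, 0]]

```text
clock: 20.45
position: [548.1, -119.8, 144.0]
ee_rot: [0.999, -0.035, -0.0, 0.0]
contact_force: [0.9, -1.1, 0.0]
gripper_width: 0.2
grasp_force: 0.0
```

```bash
cat > lid.py <<'E'
from bench import *
from h import *
np.set_printoptions(precision=1,suppress=True)
s=read_state();print(s["clock"],s["position"],s["contact_force"])
d=get_image("side");np.savez("sl.npz",**d)
a=np.radians(-4);u=np.array([np.cos(a),np.sin(a)]);w=np.array([-u[1],u[0]])
P=cloud(d)[100:340,240:420].reshape(-1,3);x=P[:,:2]@u-464.8;y=P[:,:2]@w+81.3-2;z=P[:,2]
for lo in range(-60,130,10):
    j=(x>lo)&(x<lo+10)&(y<-35)&(y>-60)&(z>52)&(z<205);t=(x>lo)&(x<lo+10)&(abs(y)<17)&(z>52)&(z<205)
    print(lo,j.sum(),np.percentile(z[j],[5,50,95]) if j.sum()>2 else '',' mid',np.percentile(z[t],[5,50,95]) if t.sum()>2 else '')
E
python3 lid.py
```

```text
20.45 [ 548.1 -119.8  144. ] [ 0.9 -1.1  0. ]
-60 0   mid 
-50 0   mid 
-40 0   mid [52.8 54.5 58.8]
-30 1   mid [54.2 59.1 61.3]
-20 1   mid 
-10 1   mid [52.9 60.  61.5]
0 0   mid [59.2 60.9 62. ]
10 0   mid [59.5 60.8 62.5]
20 0   mid [59.6 61.  62.3]
30 0   mid [59.5 61.1 62.5]
40 0   mid [59.8 60.6 62. ]
50 0   mid [ 58.8  61.2 174.1]
60 124 [164.1 179.8 188. ]  mid [ 59.9 178.3 196.7]
70 185 [114.3 139.7 187.3]  mid [119.5 140.8 200.9]
80 190 [ 55.4  78.5 107.6]  mid [ 54.7  90.5 198.9]
90 2   mid [ 60.7 187.7 200.1]
100 0   mid 
110 0   mid 
120 0   mid
```

jog_arm:
  plan:
    - [0, [0, 0, 0], [0, 0, 0]]
    - [0, [0, 0, 0], [0, 0, 0]]
    - [0, [0, 0, -0.3], [0, 0, 0]]
    - [0, [0, 0, -0.6], [0, 0, 0]]
    - [0, [0, 0, -0.6], [0, 0, 0]]
    - [0, [0, 0, -0.6], [0, 0, 0]]
    - [0, [0, 0, -0.6], [0, 0, 0]]
    - [0, [0, 0, -0.6], [0, 0, 0]]
    - [0, [0, 0, -0.6], [0, 0, 0]]
    - [0, [0, 0, -0.6], [0, 0, 0]]

```text
clock: 21.75
position: [547.9, -119.8, 203.8]
ee_rot: [0.999, -0.035, -0.0, 0.0]
contact_force: [-0.2, 0.4, 0.1]
gripper_width: 0.3
grasp_force: 0.0
```

```bash
python3 lid.py
```

```text
21.75 [ 547.9 -119.8  203.8] [-0.2  0.4  0.1]
-60 0   mid 
-50 0   mid 
-40 0   mid [52.5 54.5 57.6]
-30 0   mid [53.3 58.9 60.7]
-20 0   mid 
-10 0   mid [52.6 60.1 61.7]
0 0   mid [59.6 60.8 62.3]
10 0   mid [59.5 60.8 62.4]
20 1   mid [59.8 60.8 62.2]
30 0   mid [59.4 60.9 62.1]
40 0   mid [59.2 60.8 61.8]
50 0   mid [ 58.8  61.1 173.7]
60 125 [163.9 179.2 187.9]  mid [ 59.8 178.8 196.8]
70 181 [115.2 140.2 187.4]  mid [118.4 132.5 157.2]
80 192 [ 55.5  78.9 108.6]  mid [ 54.7  75.8 102.7]
90 1   mid [58.7 60.4 62.9]
100 0   mid 
110 0   mid 
120 0   mid
```

The lid stopped about 0.2 rad past upright and did not fall, so I push it farther.

jog_arm:
  plan:
    - [0, [0.05, 0, 0], [0, 0, 0]]
    - [0, [0.05, 0, 0.4], [0, 0, 0]]
    - [0, [0.05, 0, 0.7], [0, 0, 0]]
    - [0, [0.0, 0, 0.7], [0, 0, 0]]
    - [0, [-0.05, 0, 0.7], [0, 0, 0]]
    - [0, [-0.1, 0, 0.7], [0, 0, 0]]
    - [0, [-0.15, 0, 0.7], [0, 0, 0]]
    - [0, [-0.2, 0, 0.7], [0, 0, 0]]
    - [0, [-0.25, 0, 0.7], [0, 0, 0]]
    - [0, [-0.3, 0, 0.7], [0, 0, 0]]

```text
clock: 23.05
position: [517.6, -117.7, 134.1]
ee_rot: [0.999, -0.035, 0.0, 0.0]
contact_force: [1.4, 0.5, -0.1]
gripper_width: -0.3
grasp_force: 0.0
```

```bash
python3 lid.py
```

```text
23.05 [ 517.6 -117.7  134.1] [ 1.4  0.5 -0.1]
-60 0   mid 
-50 0   mid 
-40 0   mid [52.2 54.8 59.7]
-30 0   mid [53.9 58.6 60.8]
-20 0   mid 
-10 0   mid [53.3 60.1 61.9]
0 0   mid [59.5 60.7 62.2]
10 1   mid [59.4 60.6 62.5]
20 0   mid [ 59.5  61.5 183.5]
30 79 [162.7 175.2 177.3]  mid [ 59.6 161.8 185.5]
40 21 [139.7 150.5 156.8]  mid [ 59.8 170.8 202.4]
50 21 [121.2 130.9 138.5]  mid [ 59.5 136.4 192.6]
60 20 [103.1 110.4 118.6]  mid [ 59.5 113.6 188.4]
70 19 [79.2 90.7 99.3]  mid [81.8 89.5 97.6]
80 67 [53.3 61.1 76. ]  mid [52.7 60.  76.3]
90 3 [59.3 60.7 61.1]  mid [60.2 60.6 60.8]
100 0   mid 
110 0   mid 
120 0   mid
```

jog_arm:
  plan:
    - [0, [-0.05, 0, 0.0], [0, 0, 0]]
    - [0, [-0.1, 0, 0.02], [0, 0, 0]]
    - [0, [-0.15, 0, 0.04], [0, 0, 0]]
    - [0, [-0.2, 0, 0.06], [0, 0, 0]]
    - [0, [-0.25, 0, 0.09], [0, 0, 0]]
    - [0, [-0.3, 0, 0.12], [0, 0, 0]]
    - [0, [-0.35, 0, 0.15], [0, 0, 0]]
    - [0, [-0.4, 0, 0.18], [0, 0, 0]]
    - [0, [-0.45, 0, 0.22], [0, 0, 0]]
    - [0, [-0.45, 0, 0.22], [0, 0, 0]]

```text
clock: 24.35
position: [472.5, -114.6, 111.7]
ee_rot: [0.999, -0.035, -0.0, 0.0]
contact_force: [0.7, -0.4, 0.4]
gripper_width: -0.4
grasp_force: 0.0
```

```bash
python3 lid.py
```

```text
24.35 [ 472.5 -114.6  111.7] [ 0.7 -0.4  0.4]
-60 0   mid 
-50 0   mid [85.8 88.8 90.8]
-40 41 [84. 88. 90.]  mid [53.7 89.6 91.4]
-30 60 [87.  88.3 89.8]  mid [53.9 87.5 89.7]
-20 63 [85.  86.5 88.4]  mid [85.2 86.4 88. ]
-10 65 [83.5 85.  86.4]  mid [ 83.8  85.4 203.7]
0 92 [ 82.1  83.9 203.3]  mid [ 83.1 162.2 197.4]
10 66 [ 80.1  81.5 200.8]  mid [ 80.7 147.7 201. ]
20 68 [ 78.4  79.9 196.1]  mid [ 78.6  80.4 184.7]
30 59 [77.  78.2 79.6]  mid [76.9 78.4 79.8]
40 55 [75.3 76.3 77.9]  mid [75.2 76.7 78.4]
50 57 [73.6 75.1 76.5]  mid [74.  75.2 76.5]
60 55 [71.8 73.1 74.9]  mid [71.8 73.4 74.7]
70 51 [70.  71.3 72.7]  mid [70.3 71.6 72.9]
80 50 [68.  69.6 71.2]  mid [68.1 70.  71.4]
90 28 [66.9 68.1 69.2]  mid [67.3 68.5 69.7]
100 0   mid 
110 0   mid 
120 0   mid
```

jog_arm:
  plan:
    - [0, [-0.1, 0, -0.1], [0, 0, 0]]
    - [0, [-0.3, 0, -0.1], [0, 0, 0]]
    - [0, [-0.55, 0, -0.1], [0, 0, 0]]
    - [0, [-0.55, 0, 0], [0, 0, 0]]
    - [0, [-0.55, 0, 0.2], [0, 0, 0]]
    - [0, [-0.55, 0, 0.3], [0, 0, 0]]
    - [0, [-0.55, 0, 0.3], [0, 0, 0]]
    - [0, [-0.55, 0, 0.3], [0, 0, 0]]

```text
clock: 25.4
position: [418.9, -110.8, 82.4]
ee_rot: [0.999, -0.035, 0.0, 0.0]
contact_force: [-0.1, 0.3, 0.6]
gripper_width: -0.0
grasp_force: 0.0
```

```bash
python3 lid.py; python3 - <<'E'
from h import *
d=load("sl");x0,y0,x1,y1=230,150,420,370
cv2.imwrite("pics/p7.png",np.clip(cv2.resize(d["img"][y0:y1,x0:x1,::-1],None,fx=2.7,fy=2.7,interpolation=2)*1.8,0,255).astype(np.uint8))
E
```

```text
25.4 [ 418.9 -110.8   82.4] [-0.1  0.3  0.6]
-60 96 [166.4 185.1 200.4]  mid [119.7 172.6 200.1]
-50 87 [175.2 200.5 204.7]  mid [ 79.  125.5 175.3]
-40 107 [ 76.5 167.2 202.9]  mid [ 57.   82.5 165.1]
-30 79 [ 79.2  80.9 199.3]  mid [54.8 80.7 82. ]
-20 62 [77.8 79.5 81.2]  mid [78.2 79.5 81.4]
-10 66 [76.9 78.6 79.8]  mid [77.4 78.6 80.9]
0 61 [75.7 77.4 78.7]  mid [76.6 77.8 79.5]
10 63 [75.5 76.6 78. ]  mid [75.4 76.7 78. ]
20 57 [73.7 75.6 76.7]  mid [74.5 75.6 77.3]
30 60 [73.  74.4 75.9]  mid [73.6 74.6 76.2]
40 59 [72.1 73.3 74.8]  mid [72.2 73.5 74.8]
50 51 [71.2 72.5 73.6]  mid [71.4 72.7 74.3]
60 55 [70.  71.6 72.4]  mid [70.3 71.8 73.3]
70 57 [68.8 70.1 71.5]  mid [68.7 70.3 71.5]
80 55 [67.6 69.  70.6]  mid [68.  69.5 70.2]
90 28 [66.7 68.1 69.6]  mid [67.1 68.3 69.7]
100 0   mid 
110 0   mid 
120 0   mid
```

View pics/p7.png

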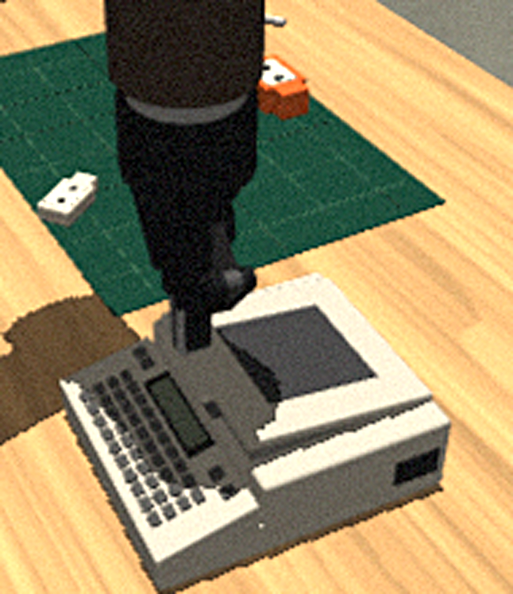

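The lid rests ajar at 0.10 rad and the shut fingertip is above the tab, near (190,345) in the crop. Next comes a stepwise press with force readings.

jog_arm:
  plan:
    - [0, [0, 0, 0.1], [0, 0, 0]]
    - [0, [0, 0, 0.2], [0, 0, 0]]
    - [0, [0, 0, 0.25], [0, 0, 0]]
    - [0, [0, 0, 0.27], [0, 0, 0]]
    - [0, [0, 0, 0.28], [0, 0, 0]]
    - [0, [0, 0, 0.29], [0, 0, 0]]
    - [0, [0, 0, 0.3], [0, 0, 0]]
    - [0, [0, 0, 0.3], [0, 0, 0]]

```text
clock: 26.45
position: [417.0, -110.8, 52.3]
ee_rot: [0.999, -0.035, -0.001, 0.0]
contact_force: [-4.2, 1.8, 9.2]
gripper_width: 0.2
grasp_force: 4.1
```

jog_arm:
  plan:
    - [0, [0, 0, 0.01], [0, 0, 0]]
    - [0, [0, 0, 0.02], [0, 0, 0]]
    - [0, [0, 0, 0.02], [0, 0, 0]]

```text
clock: 26.82
position: [416.7, -110.9, 50.3]
ee_rot: [0.999, -0.035, -0.002, 0.0]
contact_force: [-5.4, 2.4, 8.9]
gripper_width: 0.0
grasp_force: 4.4
```

jog_arm:
  plan:
    - [0, [0, 0, 0.01], [0, 0, 0]]
    - [0, [0, 0, 0.02], [0, 0, 0]]
    - [0, [0, 0, 0.03], [0, 0, 0]]
    - [0, [0, 0, 0.03], [0, 0, 0]]

```text
clock: 27.32
position: [418.4, -110.8, 46.9]
ee_rot: [0.999, -0.035, 0.0, 0.0]
contact_force: [-0.3, -0.8, 1.3]
gripper_width: 0.6
grasp_force: 0.7
```

```bash
python3 lid.py | grep -E "^(2|-20|0|20|40|80)"
```

```text
27.325 [ 418.4 -110.8   46.9] [-0.3 -0.8  1.3]
-20 65 [69.4 70.7 72.2]  mid [69.8 71.  72.3]
0 69 [69.  70.6 71.9]  mid [69.8 70.9 72.3]
20 65 [68.8 70.3 71.5]  mid [68.9 70.5 71.8]
40 61 [68.2 69.5 71.2]  mid [68.4 70.2 71.3]
80 57 [67.2 68.7 70. ]  mid [67.4 68.7 70.4]
```

The force has dropped and the lid is near 0.022 rad, so the catch has given. It needs about 2 mm more to hold.

jog_arm:
  plan:
    - [0, [0, 0, 0.01], [0, 0, 0]]
    - [0, [0, 0, 0.015], [0, 0, 0]]
    - [0, [0, 0, 0.02], [0, 0, 0]]
    - [0, [0, 0, 0.02], [0, 0, 0]]

```text
clock: 27.88
position: [418.4, -110.8, 44.9]
ee_rot: [0.999, -0.035, 0.0, 0.0]
contact_force: [0.5, 0.4, 0.4]
gripper_width: -0.4
grasp_force: 0.0
```

```bash
python3 lid.py | grep -E "^(2|-20|0|20|40|80)"
```

```text
27.875 [ 418.4 -110.8   44.9] [0.5 0.4 0.4]
-20 65 [67.2 68.8 70.3]  mid [67.4 68.7 70.1]
0 64 [67.5 68.7 70.4]  mid [68.  69.  70.4]
20 62 [67.  68.5 70.3]  mid [67.3 69.2 70.3]
40 63 [67.2 68.5 69.7]  mid [67.7 69.  70.4]
80 57 [67.5 68.7 70. ]  mid [67.3 68.6 70. ]
```

The lid has snapped flat and the force is zero. I retreat and check.

jog_arm:
  plan:
    - [0, [0, 0, -0.05], [0, 0, 0]]
    - [0, [0, 0, -0.3], [0, 0, 0]]
    - [0, [0, 0, -0.7], [0, 0, 0]]
    - [0, [0, 0, -1], [0, 0, 0]]
    - [0, [0, 0, -1], [0, 0, 0]]
    - [0, [0, 0, -1], [0, 0, 0]]
    - [0, [0, 0, -1], [0, 0, 0]]
    - [0, [0, 0, -1], [0, 0, 0]]

```text
clock: 28.92
position: [417.8, -110.8, 144.2]
ee_rot: [0.999, -0.035, -0.001, 0.0]
contact_force: [-0.6, -0.9, -0.8]
gripper_width: 0.1
grasp_force: 0.0
```

```bash
python3 lid.py | grep -E "^(2|-20|0|20|40|80)"
```

```text
28.925 [ 417.8 -110.8  144.2] [-0.6 -0.9 -0.8]
-20 64 [67.5 68.8 70.4]  mid [67.4 68.7 70.2]
0 67 [67.4 68.9 69.8]  mid [67.9 69.1 70.5]
20 66 [67.3 68.6 70.5]  mid [67.4 68.8 70.3]
40 65 [67.1 68.8 69.8]  mid [68.  69.  70.2]
80 58 [66.9 68.3 69.9]  mid [66.9 68.7 70. ]
```

```bash
python3 -c "from bench import *;print(job_done())"
```

```text
the job is handed in; nothing more can be done
None
```

I felt the cassette down into the cradle, let it go and pressed the lid until the catch clicked; the lid still measured flat shut after I backed off, and the job is handed in (28.9 s, peak force read about 11 N, verdict not reported).

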